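Fit the dicing frame on its two pins and bolt it

ROBOT

A 6-joint arm with a two-finger parallel gripper is mounted at the origin on a cart in front of the work surface, level with it; the furniture and walls round the work are solid. World frame = base frame: x ahead of the robot, y to its left, z up, the work surface at z = 0. Lengths are in mm, angles in rad, forces in N, time in s.
With the tool pointing down it reaches from about 250 to 800 mm from the base axis. Payload 3.9 kg.
Tool frame: the origin (TCP) lies at the very end of the fingers, on their centre line; the grasp point (between the pads) lies r.pinch_z behind it (r.pinch_z is the distance from the TCP to the grasp point, in mm); z points along the fingers, y is the line along which they close (so a half turn about z gives the same grasp; the last joint's range is limited). The gripper opens to 85 mm and grips with 20 to 120 N. Pads are 22 mm wide; open, the fingers measure 114 mm over their backs; the gripper's body (76 mm by 85 mm) begins 54 mm behind the grasp point. The pads swing forward as they close: fully open they stand 13 mm farther back than shut.
Start: joints at [0.721, 0.26, -0.138, 1.173, 0, 1.571], TCP at [394.345, 346.565, 231.304] pointing down, gripper open.
Joint ranges: [-2.78, 2.78], [-0.83, 1.72], [-1.28, 1.37], [-1.9, 2.12], [-1.57, 1.48], [-3.14, 3.14]. Speed limits (rad/s): [2.57, 2.57, 3.14, 3.14, 3.14, 3.14].

INTERFACE

Orientations are given as a rotation vector (axis times angle).
In Python, from plant import r, vision gives the robot as it stands.
- The arm moves only by the tool carry_out, never from a script. Its argument "commands" is a list of rows, each a list of 3 entries, a list of its own where there are three numbers: the shift along the world's x, y, z in mm, then the turn about the world's z in degrees, then the opening, from 0 (shut) to 1 (fully open). In form: [[[dx, dy, dz], twist, fingers], ...]. A call has 1 to 8 rows; each row is the pose to reach, as a shift and turn from the pose commanded when the call began; what a row does not reach only later rows make up. A row lasts 1/8 s, in which the tool goes at most 62.5 mm and 10.7 degrees, less where a joint would pass 70% of its speed; a pose out of reach is approached as far as the arm can. A call with a gripper value outside its range is refused whole. The fingers move at their own pace and stop on an object; "grip_force" is the grip in N (left out, the last holds). Time passes only in rows, so rows that repeat a pose let the fingers close. It gives the time, the measured TCP pose, the force, the opening and the grip force at its end, in the units of the state.
- r.sense(): the state, without advancing time (a new reading comes with each control period).
- vision.camera(name): name is "scene" or "top" or "wrist"; returns a dict with "image" (400x640x3 uint8, red, green, blue), "fx", "fy", "cx", "cy" (pixels), "extrinsics" (4x4, takes a point from world to camera coordinates); the wrist camera has in their place "hand_eye" (4x4, takes a point from camera to tool coordinates, whose origin is the TCP and whose axes are the flange's). Camera axes: x right, y up, looking along -z (the intrinsics and any distortion apply to the point x, -y, -z); pixel columns grow to the right and rows downward; lengths in mm; the calibration is good to about 2 mm. A picture is of the moment at which its call begins: read the wrist's pose just before it. There is no depth.
- r.finish_job(): hands the job in; it is judged then, once.
The state is a dict: "t": time; "joint_pos": joint angles; "joint_velocities": joint speeds; "joint_torque": joint torques, N m; "eef_pos": TCP position; "orientation": TCP orientation; "ft_force": force on the tool from outside, world axes, zero at the start; "moment": the same for the moment, N m; "finger_gap": finger opening in mm; "finger_force": force on a finger pad.
Only numpy, scipy, OpenCV 4.12 (cv2) and the standard library are available. Lean on these libraries where they do the work, as an engineer would, in place of code of your own. Each camera call takes 0.05 s, during which the arm holds its last target. There are 200 camera calls.

TASK

Take the loose dicing frame by its bridge handle and fit it to the sloped bed of the dicer stand, its tab towards the bolt at the low edge: get both holes over the two pins, then lower it by hand, not dropped, until it lies flush on the bed. Then push the slide bolt all the way home so that it covers the tab, and let go. Leave the timer, the tape roll and the seasoning box where they stand.

Things in the scene. Friction and masses are not known exactly. Their poses are not given: they have to be found in the camera images.
- frame: Loose dicing frame, bare steel plate 90 x 130 x 8 mm (x by y by z) with a fine grid and a grey bridge handle, 0.25 kg; lies flat on the work surface (underside at z = 0) at the start. Origin: centre of the plate's underside, z to the handle's side. Two through holes, 13 mm diameter, at y = +50 and -50 mm, x = 0. A 30 mm wide, 8 mm thick tab sticks out to x = -69 mm.
- frame_handle (a point): Middle of the frame's handle bar, at x = 0, y = 0, z = 38 mm in the frame; same axes. The bar runs along y: 14 mm wide (x), 82 mm long, from 28 to 48 mm above the plate's underside, open below it; posts at y = +-36.5 mm.
- frame_tab (a point): Point on the frame's tab, at x = -62 mm, y = 0, z = 4 mm in the frame; same axes.
- bed: Sloped steel bed of the dicer stand (fixed; place and yaw vary), x = -105 to +63 mm, y = +-75 mm. Origin: on its upper surface midway between the pins, 85 mm over the work surface. z: its normal, 30 degrees from vertical, leaning towards the robot; x: up the slope, away from the robot; y: level, left. The frame is home when its origin and axes agree with the bed's.
- pin_left (a point): Tip of the left pin, at y = +50 mm, x = 0, z = 24 mm in the bed's frame; same axes. The pin stands square to the bed, diameter 9 mm, 24 mm tall, the last 9 mm tapering to a 3.6 mm tip.
- pin_right (a point): Tip of the right pin, the same, at y = -50 mm in the bed's frame.
- bolt (a joint): Slide bolt in a guide along the bed's low edge, m: 0 open, 0.040 home against its stop; starts at 0 to 0.010. Grows as the bolt moves in the bed's -y direction; about 1.5 N friction, stays where left. Its flat tongue, 36 mm wide (y), spans x = -102 to -64 mm, 10.5 to 14.5 mm above the bed. Home, it covers the frame's tab; closed too early it is in the tab's way.
- bolt_knob (a point): Middle of the bolt's black upright knob (16 mm diameter, 20.5 to 40.5 mm above the bed, on a 10 mm neck), at x = -92 mm, y = 47 mm minus the joint value, z = 30.5 mm in the bed's frame; axes as the bed's. The guide's back wall (16 mm high) lies at x = -102 to -105 mm, its stop (17 mm high) at y = -28 to -34 mm.
- board_corner (a point): Not to handle: near top corner of the tall brown board that stands behind the work on the left (fixed always), 306 mm up. The board leans towards the robot; its top edge runs from here level for 225 mm, away from the robot and to the right (0.11 m in x, -0.20 m in y); its foot is about 60 mm farther back. Keep the gripper and wrist in front of it.
- timer: Bystander: round kitchen timer, 68 mm wide, 36 mm high, near the back; origin centre of its underside, z up.
- tape_roll: Bystander: tan tape roll lying flat, 100 mm wide, 25 mm high, near the back right; origin centre of its underside, z up.
- caddy: Bystander: seasoning box with a clear lid, 115 x 152 x 68 mm, front right; origin centre of its underside, z up.

How it is judged:
By the outcome, as a careful person would: the job done as asked, in the order asked, and still so for the second after the job is handed in, with the robot touching nothing.
It also fails if it takes over 48 s, if anything falls off the work surface, if the arm or the gripper's body presses on something with over 40 N, if the wrist force passes 120 N, or if a joint passes its speed limit or range.

## Working session

There is one attempt and no reset: what is moved stays moved. The work goes in short steps, Python scripts to look and compute and a tool call to move; the robot and the scene stay as the last step left them, time stands still between calls to the robot, and variables do not carry over. Pictures are saved under pics/ and viewed, at most 10 in all, crops included, and the job is handed in when it is done.

Besides the shell and the picture viewer there is one more tool, called after "Call:" by a JSON object that holds its "method" and its "body", one argument or row to a line. carry_out: Moves the arm, as the interface text tells. Its arguments: {"type":"object","properties":{"commands":{"type":"array"},"grip_force":{"type":"number"}},"required":["commands"]}

```bash
ls; mkdir -p pics
python3 - <<'E'
from plant import r, vision
import cv2,numpy as np
print(r.sense()); print(r.pinch_z)
for n in ("scene","top"):
    c=vision.camera(n); cv2.imwrite(f"pics/{n}0.png",c["image"][:,:,::-1])
    print(n,{k:(np.round(v,4).tolist() if hasattr(v,'tolist') else v) for k,v in c.items() if k!="image"})
c=vision.camera("wrist");print({k:(np.round(v,4).tolist() if hasattr(v,'tolist') else v) for k,v in c.items() if k!="image"})
cv2.imwrite("pics/wrist0.png",c["image"][:,:,::-1])
E
```

```text
pics
{'t': 0.0, 'joint_pos': array([ 7.20968129e-01,  2.60674474e-01, -1.39421410e-01,  1.17273197e+00,
       -1.62591094e-05,  1.57079723e+00]), 'joint_velocities': array([-0.00068669,  0.00127143, -0.00070353, -0.00063214, -0.00011599,
       -0.00187155]), 'joint_torque': array([ 9.36278775e-05, -4.05675101e+01,  2.53922796e+01,  1.86408253e-02,
        2.36522983e-04,  3.15843138e-06]), 'eef_pos': array([393.82334552, 346.07801761, 230.45014514]), 'orientation': array([-1.29475964, -2.86147254,  0.0029171 ]), 'ft_force': array([0.61836252, 0.04899644, 0.47227344]), 'moment': array([-0.03693702, -0.08340143,  0.0190237 ]), 'finger_force': 0.0, 'finger_gap': 85.68437795611948}
18.700000000000003
scene {'fx': 429.936827167515, 'fy': 429.936827167515, 'cx': 313.7859318177096, 'cy': 205.71262330542461, 'extrinsics': [[0.2272, -0.9738, -0.0133, -217.5364], [0.8253, 0.1852, 0.5335, -549.4512], [-0.517, -0.1322, 0.8457, -967.3315], [0.0, 0.0, 0.0, 1.0]]}
top {'fx': 497.9717489012643, 'fy': 497.9717489012643, 'cx': 322.39269605963045, 'cy': 204.84344190333408, 'extrinsics': [[-0.0456, -0.999, -0.0031, -71.2517], [0.9776, -0.0453, 0.2056, -580.9611], [-0.2055, 0.0063, 0.9786, -1417.6899], [0.0, 0.0, 0.0, 1.0]]}
{'fx': 345.8248275055114, 'fy': 345.8248275055114, 'cx': 316.61986828865054, 'cy': 194.0642625934572, 'hand_eye': [[-0.001, 0.9641, 0.2657, 67.5556], [1.0, 0.001, 0.0003, -0.1145], [0.0, 0.2657, -0.9641, -141.6897], [0.0, 0.0, 0.0, 1.0]]}
```

View pics/scene0.png

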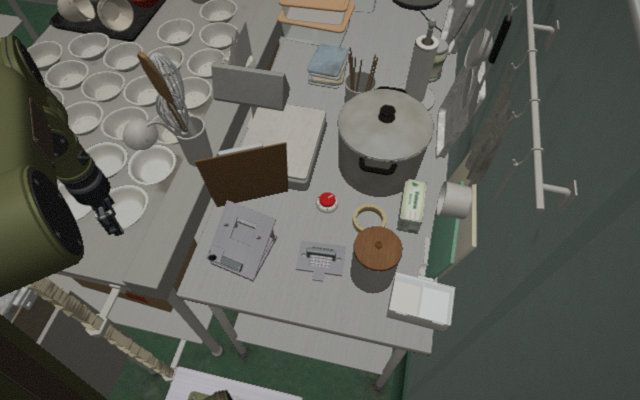

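View pics/top0.png

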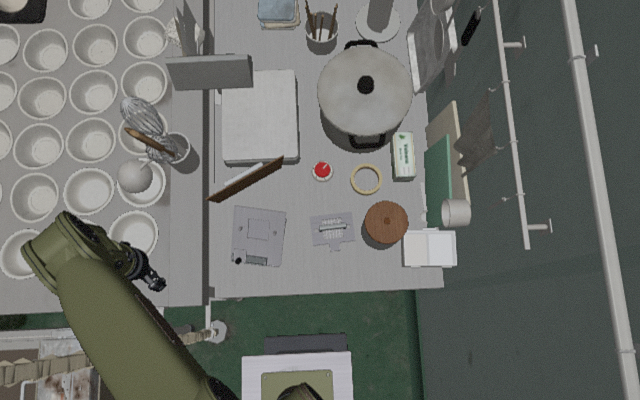

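The scene view shows the bed at about (243,238) px, the frame at (321,260) with its tab towards the robot, and the knob at (212,257). The top view shows the bed at (258,235), the frame at (332,230) and the knob at (237,261). A wooden pot stands just right of the frame.

Run:
```python
import cv2,numpy as np
a=cv2.imread("pics/scene0.png")[195:290,200:360]; b=cv2.imread("pics/top0.png")[195:275,220:380]
f=lambda i:cv2.resize(i,None,fx=5,fy=5,interpolation=cv2.INTER_CUBIC)
cv2.imwrite("pics/s1.png",f(a)); cv2.imwrite("pics/t1.png",f(b))
```

```text
(no output)
```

View pics/s1.png

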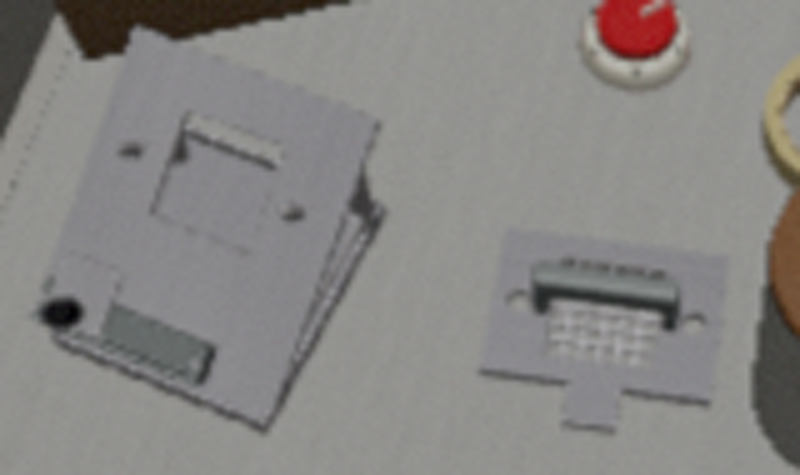

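View pics/t1.png

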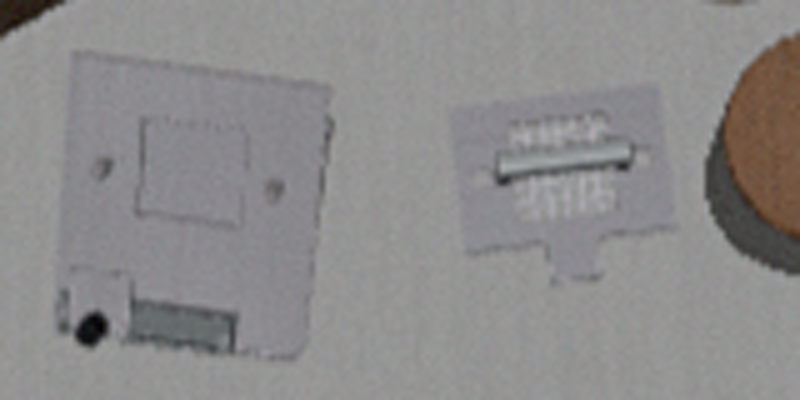

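The crops show these features, in 5x crop px. In the scene crop, the frame corners are at (505,230), (730,256), (710,402) and (480,372), and the pins at (130,150) and (292,213). In the top crop, the frame corners are at (450,107), (657,85), (676,227) and (467,255), the pins at (102,168) and (275,188), and the knob at (92,328). I'll turn these into poses by casting rays.

```bash
cat > h.py <<'E'
import numpy as np, cv2
from plant import r, vision
from scipy.spatial.transform import Rotation as R
from scipy.optimize import least_squares
def proj(c,P,E=None):
    E=c["extrinsics"] if E is None else E
    p=np.atleast_2d(P)@E[:3,:3].T+E[:3,3]
    return np.c_[c["cx"]+c["fx"]*p[:,0]/-p[:,2], c["cy"]+c["fy"]*p[:,1]/p[:,2]]
def wristE(c,s):  # world->cam
    T=np.eye(4);T[:3,:3]=R.from_rotvec(s["orientation"]).as_matrix();T[:3,3]=s["eef_pos"]
    return np.linalg.inv(T@c["hand_eye"])
def ray(c,uv,z,E=None):
    E=c["extrinsics"] if E is None else E
    d=np.array([(uv[0]-c["cx"])/c["fx"],-(uv[1]-c["cy"])/c["fy"],-1])
    o=-E[:3,:3].T@E[:3,3]; d=E[:3,:3].T@d
    return o+d*(z-o[2])/d[2]
def pose(q,tilt,z0):
    Rm=R.from_euler("z",q[2]).as_matrix()@R.from_euler("y",-tilt).as_matrix()
    return Rm,np.array([q[0],q[1],z0])
def fit(obs,tilt,z0,q0):  # obs: list of (cam,E,point,uv)
    def res(q):
        Rm,t=pose(q,tilt,z0)
        return np.ravel([proj(c,Rm@np.array(p,float)+t,E)[0]-uv for c,E,p,uv in obs])
    s=least_squares(res,q0,loss="soft_l1",x_scale=[10,10,.1]); return s.x,res(s.x).reshape(-1,2)
E
python3 - <<'E'
from h import *
np.set_printoptions(precision=2,suppress=True)
S=vision.camera("scene");T=vision.camera("top")
fs=lambda u,v:np.array([u/5+200-.4,v/5+195-.4]); ft=lambda u,v:np.array([u/5+220-.4,v/5+195-.4])
fp=[(45,65,8),(45,-65,8),(-45,-65,8),(-45,65,8)]
F=[(T,None,p,ft(*u)) for p,u in zip(fp,[(450,107),(657,85),(676,227),(467,255)])]
G=[(S,None,p,fs(*u)) for p,u in zip(fp,[(505,230),(730,256),(710,402),(480,372)])]
for o in (F,G,F+G):
    q,e=fit(o,0,0,[500,0,0]);print("frame",q,np.degrees(q[2]),e.ravel())
bp=[(63,75,0),(63,-75,0),(-105,-75,0)]
F=[(T,None,p,ft(*u)) for p,u in zip(bp+[(0,50,20),(0,-50,20)],[(72,52),(330,87),(300,357),(102,168),(275,188)])]
G=[(S,None,p,fs(*u)) for p,u in zip(bp+[(0,50,20),(0,-50,20)],[(135,30),(380,123),(265,425),(130,150),(292,213)])]
for o in (F,G,F+G):
    q,e=fit(o,np.pi/6,85,[500,150,0]);print("bed",q,np.degrees(q[2]),e.ravel())
Rm,t=pose(q,np.pi/6,85)
for b in (37,42,47):print(b,proj(T,Rm@[-92,b,40]+t)-ft(92,328),proj(S,Rm@[-92,b,40]+t)-fs(62,312))
print("board",ray(T,(208,200),306),ray(T,(283,157),306)); s=r.sense()
print(R.from_rotvec(s["orientation"]).as_matrix(), ray(T,(385,222),100))
E
```

```text
frame [ 514.07 -124.43    0.07] 4.262409106940736 [-0.39  0.3   0.33 -0.31  0.44  0.23 -0.38 -0.24]
frame [ 512.67 -124.14    0.08] 4.867459880283696 [-0.06 -0.2  -0.11  0.14  0.45  0.04 -0.25 -0.  ]
frame [ 513.34 -124.24    0.08] 4.587987240435197 [-0.51  0.67  0.18 -0.18  0.46  0.34 -0.34  0.11  0.13 -0.48  0.03  0.05
  0.44 -0.08 -0.21 -0.33]
bed [510.31  90.98  -0.19] -11.042246248541497 [ 0.13 -0.61  0.38 -0.08  0.55 -0.74 -0.51  0.36 -0.57  1.43]
bed [505.62  90.65  -0.2 ] -11.294772513703938 [ 0.81 -0.21  0.22  0.26  1.22 -1.46 -1.42  0.14 -1.24  0.89]
bed [508.04  90.85  -0.19] -11.14404090061872 [ 0.23  0.13  0.48  0.75  0.55  0.07 -0.45  1.11 -0.51  2.25  0.95 -0.91
  0.38 -0.59  1.53 -2.33 -1.21 -0.6  -1.01  0.05]
37 [[1.97 1.87]] [[1.38 0.96]]
42 [[0.26 1.62]] [[-0.23  0.27]]
47 [[-1.45  1.36]] [[-1.85 -0.43]]
board [550.75 185.49 306.  ] [652.88  -2.89 306.  ]
[[-0.66  0.75 -0.  ]
 [ 0.75  0.66 -0.  ]
 [-0.   -0.   -1.  ]] [ 510.27 -274.45  100.  ]
```

Call:
{"method": "carry_out", "body": {
  "commands": [
    [[15,-59,0],7,1],
    [[30,-118,0],14,1],
    [[45,-176,0],21,1],
    [[60,-235,0],28,1],
    [[75,-294,0],35,1],
    [[89,-353,-15],42,1],
    [[104,-412,-35],48,1],
    [[119,-471,-60],53.5,1]
  ],
  "grip_force": 30
}}

```text
t: 1.25
eef_pos: [513.0, -122.2, 173.0]
orientation: [-0.136, 3.137, -0.0]
ft_force: [0.5, 0.4, -0.2]
finger_gap: 85.3
finger_force: 0.0
```

Call:
{"method": "carry_out", "body": {
  "commands": [
    [[0,0,-15],0,1],
    [[0,0,-30],0,1],
    [[0,0,-30],0,1],
    [[0,0,-30],0,1]
  ]
}}

```text
t: 1.75
eef_pos: [512.4, -118.8, 143.7]
orientation: [-0.135, 3.138, -0.0]
ft_force: [0.7, -0.1, 0.6]
finger_gap: 85.4
finger_force: 0.0
```

Run:
```python
from h import *
s=r.sense();c=vision.camera("wrist");print(s["t"],s["eef_pos"],s["orientation"],s["joint_pos"])
cv2.imwrite("pics/w1.png",c["image"][:,:,::-1])
E=wristE(c,s)
Rm,t=pose([513.4,-124.2,np.radians(4.5)],0,0)
for p in [(7,41,48),(7,-41,48),(-7,41,48),(-7,-41,48),(0,50,8),(0,-50,8),(-69,15,8),(45,65,8)]: print(p,proj(c,Rm@p+t,E))
```

```text
1.75 [ 512.41798619 -118.84118647  143.74399031] [-1.34924122e-01  3.13803072e+00 -1.60716758e-04] [-2.27941343e-01  3.14295964e-01 -2.99099124e-01  9.56735379e-01
  7.87246514e-05 -3.13881247e-01]
(7, 41, 48) [[365.81229914 207.20127889]]
(7, -41, 48) [[251.83472806 206.47232032]]
(-7, 41, 48) [[366.68617641 188.36004365]]
(-7, -41, 48) [[250.97697089 187.61489789]]
(0, 50, 8) [[370.48802998 184.52581587]]
(0, -50, 8) [[249.35793003 183.74466482]]
(-69, 15, 8) [[329.46140562  97.47966808]]
(45, 65, 8) [[385.41877566 235.44349885]]
```

View pics/w1.png

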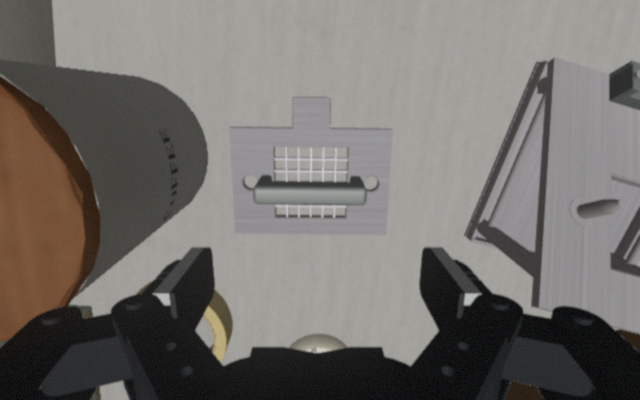

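The wrist view shows the frame square to the gripper. The bar runs from (254,190) to (367,204), and the holes are at (250,183) and (371,183). The fingers are centred on column 316, so the tool is about 4 mm too far in +y.

Call:
{"method": "carry_out", "body": {
  "commands": [
    [[0,0,-40],0,1],
    [[0,0,-40],0,1],
    [[0,0,-40],0,1]
  ]
}}

```text
t: 2.17
eef_pos: [512.8, -119.8, 104.3]
orientation: [-0.133, 3.138, -0.0]
ft_force: [0.3, 0.6, -0.7]
finger_gap: 85.7
finger_force: 0.0
```

Run:
```python
from h import *
s=r.sense();c=vision.camera("wrist");s2=r.sense();print(s["t"],s["eef_pos"],s2["eef_pos"],s["orientation"],s["joint_velocities"])
cv2.imwrite("pics/w2.png",c["image"][:,:,::-1])
E=wristE(c,s)
Rm,t=pose([512.7,-123.4,np.radians(4.5)],0,0)
for p in [(7,41,48),(7,-41,48),(-7,41,48),(-7,-41,48),(0,50,8),(0,-50,8),(-69,15,8),(45,65,8)]: print(p,proj(c,Rm@p+t,E))
```

```text
2.175 [ 512.8165528  -119.8086267   104.32781703] [ 513.29501828 -120.03293183  104.64468965] [-1.32775522e-01  3.13767538e+00 -4.52056413e-04] [-4.33749026e-03 -8.71368875e-03  1.78461674e-02 -6.19489671e-03
 -7.79758867e-05 -2.63886626e-03]
(7, 41, 48) [[377.77395827 225.19530924]]
(7, -41, 48) [[243.09071366 224.50196493]]
(-7, 41, 48) [[378.9948874  203.19438575]]
(-7, -41, 48) [[241.88305019 202.48630452]]
(0, 50, 8) [[381.39927087 196.30054426]]
(0, -50, 8) [[241.52576734 195.57748568]]
(-69, 15, 8) [[334.24468134  95.71222021]]
(45, 65, 8) [[398.10914334 254.15995062]]
```

View pics/w2.png

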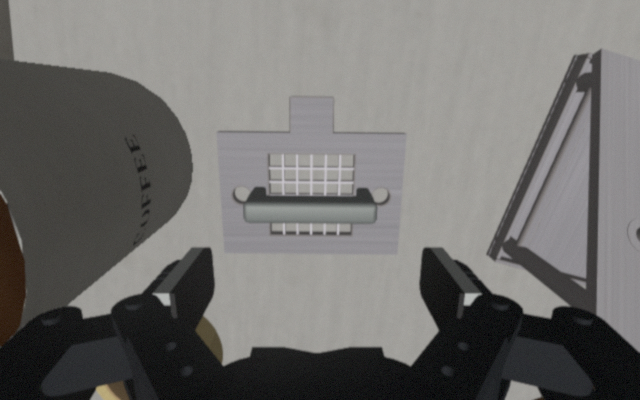

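The closer wrist view confirms the fit: the bar spans columns 244–377 and the fingers are centred on column 316. Next I'll work out where the open fingertips sit.

Run:
```python
from h import *
c=vision.camera("wrist");E=np.linalg.inv(c["hand_eye"])
for z in (0,-6,-13,-20):
  print(z,[proj(c,[x,42.7,z],E)[0].round(0).tolist() for x in (-11,11)],[proj(c,[x,57,z],E)[0].round(0).tolist() for x in (-11,11)])
print(r.sense()["eef_pos"])
```

```text
0 [[410.0, 278.0], [414.0, 232.0]] [[441.0, 278.0], [446.0, 232.0]]
-6 [[414.0, 284.0], [417.0, 238.0]] [[446.0, 284.0], [451.0, 238.0]]
-13 [[418.0, 293.0], [422.0, 244.0]] [[452.0, 293.0], [458.0, 244.0]]
-20 [[423.0, 302.0], [428.0, 252.0]] [[459.0, 302.0], [465.0, 252.0]]
[ 513.47361343 -120.14599432  104.74815981]
```

Call:
{"method": "carry_out", "body": {
  "commands": [
    [[0,-3.5,-20],0,1],
    [[0,-3.5,-25],0,1],
    [[0,-3.5,-25],0,1],
    [[0,-3.5,-25],0,1]
  ]
}}

```text
t: 2.78
eef_pos: [512.8, -123.6, 78.9]
orientation: [-0.132, 3.138, -0.0]
ft_force: [-1.0, -0.0, -0.3]
finger_gap: 85.4
finger_force: 0.0
```

Run:
```python
from h import *
s=r.sense();c=vision.camera("wrist");print(s["eef_pos"],r.sense()["eef_pos"])
cv2.imwrite("pics/w3.png",c["image"][:,:,::-1])
```

```text
[ 512.814721   -123.62345053   78.90525462] [ 512.83667953 -123.62955641   78.9039641 ]
```

View pics/w3.png

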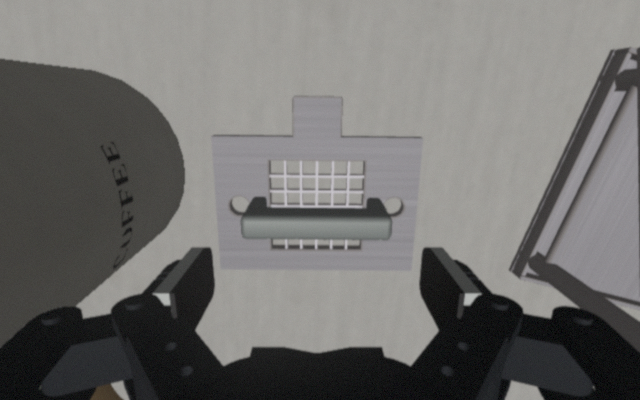

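The bar now spans columns 243–391, centred on 317 like the fingers, and is level, so I can descend.

Call:
{"method": "carry_out", "body": {
  "commands": [
    [[0,0,-25],0,1],
    [[0,0,-42],0,1],
    [[0,0,-48],0,1],
    [[0,0,-53],0,1],
    [[0,0,-58],0,1],
    [[0,0,-63],0,1],
    [[0,0,-63],0,1]
  ]
}}

```text
t: 3.7
eef_pos: [512.0, -123.5, 14.9]
orientation: [0.132, -3.138, -0.0]
ft_force: [0.3, 0.6, 0.7]
finger_gap: 85.2
finger_force: 0.0
```

No contact force. Closing.

Call:
{"method": "carry_out", "body": {
  "commands": [
    [[0,0,0],0,0.8],
    [[0,0,0],0,0.7],
    [[0,0,0],0,0.7],
    [[0,0,0],0,0.7]
  ],
  "grip_force": 30
}}

```text
t: 4.2
eef_pos: [512.2, -123.6, 15.4]
orientation: [-0.132, 3.139, -0.0]
ft_force: [-2.2, -0.3, 3.6]
finger_gap: 81.3
finger_force: 38.7
```

Call:
{"method": "carry_out", "body": {
  "commands": [
    [[0,0,5],0,0.7],
    [[0,0,15],0,0.7],
    [[0,0,40],0,0.7],
    [[0,0,80],0,0.7],
    [[0,0,130],0,0.7],
    [[0,0,180],0,0.7],
    [[0,0,180],0,0.7]
  ]
}}

```text
t: 5.08
eef_pos: [515.5, -124.2, 200.0]
orientation: [-0.132, 3.129, -0.004]
ft_force: [-0.1, 0.3, -3.1]
finger_gap: 80.8
finger_force: 39.4
```

Run:
```python
from h import *
s=r.sense();c=vision.camera("wrist");print(s["eef_pos"],s["finger_gap"],s["finger_force"])
t=vision.camera("scene")
a=cv2.resize(t["image"][150:290,200:400],None,fx=4,fy=4)[:,:,::-1][:400,:640]
cv2.imwrite("pics/w4.png",np.vstack([c["image"][:200+80,:,::-1],a])[:600])
```

```text
[ 515.50047928 -124.2130424   200.01362452] 80.81768003058912 39.43248778581619
```

View pics/w4.png

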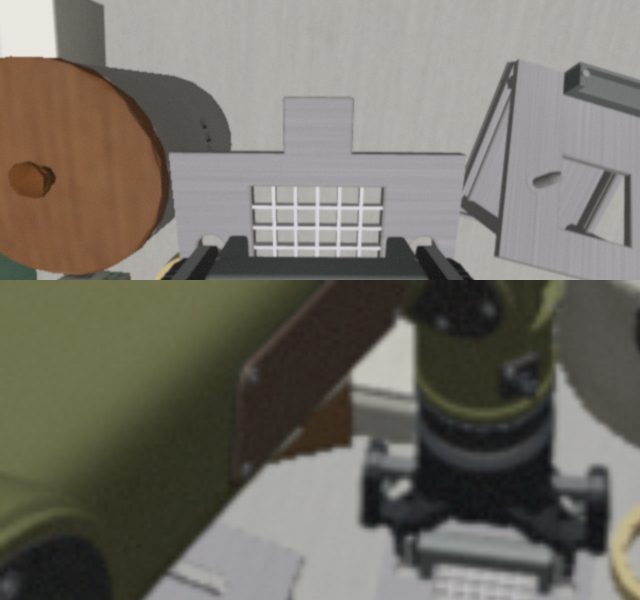

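The frame is held level and square in the gripper, and the right pin shows at about (547,180). I'll move to where both pins are visible beside the carried frame, with the yaw already turned to match the bed.

Call:
{"method": "carry_out", "body": {
  "commands": [
    [[-20,15,15],-6,0.7],
    [[-40,30,30],-12,0.7],
    [[-45,39,40],-16,0.7],
    [[-45,39,40],-16,0.7],
    [[-45,39,40],-16,0.7]
  ]
}}

```text
t: 5.8
eef_pos: [466.7, -84.7, 233.7]
orientation: [-0.305, -3.124, 0.0]
ft_force: [-0.3, 0.7, -4.2]
finger_gap: 81.0
finger_force: 39.7
```

Run:
```python
from h import *
s=r.sense();c=vision.camera("wrist");print(s["eef_pos"],s["orientation"],s["finger_gap"])
E=wristE(c,s)
np.savez("pics/w5.npz",img=c["image"],E=E)
im=c["image"][:300,400:640,::-1]; cv2.imwrite("pics/w5.png",cv2.resize(im,None,fx=2,fy=2,interpolation=cv2.INTER_CUBIC))
Rm,t=pose([508,90.9,np.radians(-11.1)],np.pi/6,85)
for p in [(0,50,24),(0,50,0),(0,-50,24),(0,-50,0),(63,75,0),(63,-75,0),(-105,-75,0),(-92,42,40)]: print(p,proj(c,Rm@p+t,E))
```

```text
[466.678825   -84.6515881  233.65717092] [-3.04569438e-01 -3.12436085e+00  7.65804497e-05] 81.04959794670252
(0, 50, 24) [[604.85309018 179.58701262]]
(0, 50, 0) [[582.55409206 187.76211307]]
(0, -50, 24) [[479.57538664 179.75860907]]
(0, -50, 0) [[466.99281323 187.9169109 ]]
(63, 75, 0) [[628.21189414 261.72172931]]
(63, -75, 0) [[445.05926898 261.91680952]]
(-105, -75, 0) [[428.06467329  80.83540141]]
(-92, 42, 40) [[586.92081832  66.76990451]]
```

View pics/w5.png

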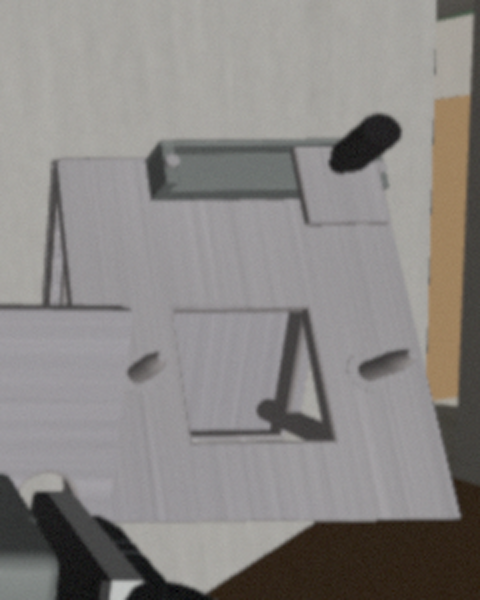

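The crop (2x, offset 400,0) shows the pin tips at (408,353) and (159,357), their bases at (365,370) and (133,375), bed corners at (460,517) and (57,160), and the knob top at (382,131). These agree with the first estimate to about 2 mm, so I'll refine it.

Run:
```python
from h import *
np.set_printoptions(precision=2,suppress=True)
c=vision.camera("wrist");E=np.load("pics/w5.npz")["E"]
f=lambda u,v:np.array([400+u/2-.25,v/2-.25])
o=[(c,E,p,f(*u)) for p,u in [((0,50,23),(406,354)),((0,-50,23),(157,357)),((0,50,0),(365,370)),((0,-50,0),(133,375)),((63,75,0),(460,517)),((-105,-75,0),(57,160))]]
q,e=fit(o,np.pi/6,85,[508,91,-.19]);print(q,np.degrees(q[2]),e)
Rm,t=pose(q,np.pi/6,85)
for b in (37,40,43,46):print(b,proj(c,Rm@[-92,b,40.5]+t,E)-f(382,131))
# frame in hand: bar centre in tool coords
s=r.sense();print(s["eef_pos"])
print("pins",Rm@[0,50,24]+t,Rm@[0,-50,24]+t, "axes",Rm.T)
```

```text
[505.98  90.72  -0.18] -10.369612391027726 [[ 0.91  0.06]
 [ 0.08  0.29]
 [ 0.25  0.11]
 [ 0.27 -0.8 ]
 [-0.54  0.22]
 [-1.92 -0.01]]
37 [[-11.13  -1.96]]
40 [[-7.45 -2.02]]
43 [[-3.77 -2.08]]
46 [[-0.09 -2.13]]
[466.91 -84.76 233.92]
pins [503.18 142.07 105.78] [485.18  43.7  105.78] axes [[ 0.85 -0.16  0.5 ]
 [ 0.18  0.98  0.  ]
 [-0.49  0.09  0.87]]
```

Call:
{"method": "carry_out", "body": {
  "commands": [
    [[-2,45,0],0.5,0.7],
    [[-3,95,-20],0.5,0.7],
    [[-5,145,-50],0.5,0.7],
    [[-6.7,184,-84],0.5,0.7],
    [[-6.7,184,-84],0.5,0.7],
    [[-6.7,184,-84],0.5,0.7]
  ]
}}

```text
t: 6.65
eef_pos: [460.7, 99.0, 151.0]
orientation: [-0.292, -3.128, 0.001]
ft_force: [0.8, 0.2, -3.4]
finger_gap: 81.2
finger_force: 41.2
```

Run:
```python
from h import *
s=r.sense();print(s["eef_pos"],s["orientation"],s["ft_force"],s["finger_gap"])
```

```text
[460.71406925  99.04788808 150.96744844] [-2.92077563e-01 -3.12751351e+00  1.36254036e-03] [ 0.81347153  0.24419974 -3.3735617 ] 81.15500631576145
```

Call:
{"method": "carry_out", "body": {
  "commands": [
    [[0,0,-15],0,0.7],
    [[0,0,-26],0,0.7],
    [[0,0,-30],0,0.7],
    [[0,0,-32],0,0.7],
    [[0,0,-34],0,0.7],
    [[0,0,-34],0,0.7]
  ]
}}

```text
t: 7.4
eef_pos: [459.5, 98.8, 119.3]
orientation: [-0.294, -3.127, 0.001]
ft_force: [-7.9, -2.2, 14.7]
finger_gap: 81.4
finger_force: 43.7
```

Call:
{"method": "carry_out", "body": {
  "commands": [
    [[0,0,0],0,0.7],
    [[0,0,-2],0,0.7],
    [[0,0,-4],0,0.7],
    [[0,0,-4],0,0.7]
  ],
  "grip_force": 20
}}

```text
t: 7.9
eef_pos: [457.3, 99.1, 115.2]
orientation: [-0.293, -3.124, -0.0]
ft_force: [-12.7, -0.6, 17.9]
finger_gap: 81.2
finger_force: 45.6
```

Run:
```python
from h import *
s=r.sense();c=vision.camera("wrist");print(s["eef_pos"],s["ft_force"],s["moment"])
np.savez("pics/w6.npz",img=c["image"])
g=cv2.cvtColor(c["image"],cv2.COLOR_RGB2GRAY)
E=np.linalg.inv(c["hand_eye"])
# predicted frame points in tool coords: bar centre at tool z=-22.6; tool x = -frame x
for th in (0,10,20,25,30):
    a=np.radians(th)
    def P(x,y,z):
        X=x*np.cos(a)-(z-38)*np.sin(a); Z=x*np.sin(a)+(z-38)*np.cos(a)
        return proj(c,[-X,y,-22.6-Z],E)[0].round(1)
    print(th,"edge",P(-45,30,8),"tab",P(-69,0,8),"tabcorners",P(-69,15,8),P(-69,-15,8),P(-45,65,8))
for col in (290,316,340,240,390): 
    d=np.diff(cv2.GaussianBlur(g,(5,5),0)[:230,col].astype(int)); i=np.argsort(-abs(d))[:6]; print(col,sorted((int(k),int(d[k])) for k in i))
```

```text
[457.29262304  99.11839217 115.15660547] [-12.65603032  -0.55324148  17.86732193] [-0.166162    2.05954038 -0.161006  ]
0 edge [385.6 152.7] tab [316.2  95.1] tabcorners [352.4  95. ] [280.   95.1] [466.5 152.6]
10 edge [381.8 163.1] tab [316.2 109.8] tabcorners [349.5 109.7] [283.  109.8] [458.3 163. ]
20 edge [378.8 175.3] tab [316.3 126.4] tabcorners [347.2 126.4] [285.5 126.4] [451.6 175.3]
25 edge [377.5 182. ] tab [316.3 135.2] tabcorners [346.2 135.2] [286.5 135.3] [448.8 181.9]
30 edge [376.3 189. ] tab [316.4 144.4] tabcorners [345.3 144.3] [287.4 144.4] [446.3 188.9]
290 [(208, -11), (210, 13), (211, 24), (212, 19), (214, -10), (215, -13)]
316 [(104, -8), (105, -7), (191, 10), (192, 11), (193, 8), (211, 7)]
340 [(104, -10), (191, 9), (192, 11), (193, 8), (211, 8), (212, 9)]
240 [(3, 16), (4, 21), (5, 20), (132, -17), (133, -19), (136, 14)]
390 [(129, -17), (130, -22), (131, -19), (154, 17), (155, 22), (156, 21)]
```

The tab edge is at row 104, which means a tilt of about 6°. The frame is pivoting in the pads as planned, so I'll continue.

Call:
{"method": "carry_out", "body": {
  "commands": [
    [[0,0,-2],0,0.7],
    [[1,0,-4],0,0.7],
    [[2,0,-5],0,0.7],
    [[2,0,-6],0,0.7],
    [[2,0,-6],0,0.7]
  ],
  "grip_force": 20
}}

```text
t: 8.57
eef_pos: [455.5, 99.4, 108.4]
orientation: [-0.291, -3.117, -0.001]
ft_force: [-19.6, 1.7, 20.2]
finger_gap: 81.3
finger_force: 48.7
```

```bash
cat > tilt.py <<'E'
from h import *
s=r.sense();c=vision.camera("wrist");print(s["t"],s["eef_pos"].round(1),s["ft_force"].round(1),s["moment"].round(2),s["finger_gap"])
g=cv2.cvtColor(c["image"],cv2.COLOR_RGB2GRAY)
for col in (300,316,330,390,250): 
    d=np.diff(cv2.GaussianBlur(g,(5,5),0)[:225,col].astype(int)); i=np.argsort(-abs(d))[:7]; print(col,sorted((int(k),int(d[k])) for k in i))
E
python3 tilt.py
```

```text
8.575 [455.5  99.4 108.4] [-19.6   1.7  20.2] [ 0.19  3.2  -0.17] 81.28361132171027
300 [(112, -7), (215, 8), (216, 16), (217, 13), (219, -12), (220, -13), (221, -8)]
316 [(111, -5), (112, -8), (113, -6), (195, 5), (196, 9), (197, 9), (198, 6)]
330 [(112, -8), (113, -7), (216, 14), (217, 15), (219, -10), (220, -14), (221, -9)]
390 [(134, -12), (135, -15), (136, -11), (158, 14), (159, 19), (160, 20), (161, 15)]
250 [(3, 18), (4, 21), (5, 16), (136, -11), (137, -19), (138, -14), (140, 13)]
```

The tilt is now about 11°. Friction is opposing the pivot (Fx ≈ -20 N). Dragging the frame back down-slope should reverse that friction so it helps the rotation.

Call:
{"method": "carry_out", "body": {
  "commands": [
    [[-2,0.4,0],0,0.7],
    [[-4,0.7,0],0,0.7],
    [[-6,1.1,0],0,0.7],
    [[-8,1.5,-1],0,0.7],
    [[-8,1.5,-1],0,0.7]
  ]
}}

```text
t: 9.25
eef_pos: [455.0, 99.7, 108.1]
orientation: [0.294, 3.125, -0.003]
ft_force: [-4.5, -3.7, 11.5]
finger_gap: 81.1
finger_force: 47.3
```

```bash
python3 tilt.py
```

```text
9.25 [455.   99.7 108.1] [-4.5 -3.7 11.5] [-0.8   0.52 -0.11] 81.12029737333813
300 [(112, -8), (215, 8), (216, 16), (217, 14), (219, -11), (220, -14), (221, -10)]
316 [(111, -5), (112, -9), (113, -6), (195, 5), (196, 10), (197, 10), (198, 5)]
330 [(112, -8), (113, -6), (216, 14), (217, 15), (219, -8), (220, -14), (221, -10)]
390 [(134, -14), (135, -13), (157, 12), (158, 16), (159, 21), (160, 19), (161, 13)]
250 [(1, 20), (2, 20), (3, 11), (135, -11), (136, -17), (137, -14), (139, 12)]
```

Call:
{"method": "carry_out", "body": {
  "commands": [
    [[-2,0.4,-2],0,0.7],
    [[-4,0.7,-3],0,0.7],
    [[-6,1.1,-4],0,0.7],
    [[-7,1.3,-4],0,0.7],
    [[-7,1.3,-4],0,0.7]
  ]
}}

```text
t: 9.93
eef_pos: [450.7, 102.0, 104.3]
orientation: [0.293, 3.121, 0.001]
ft_force: [0.9, -1.9, 6.1]
finger_gap: 81.4
finger_force: 46.9
```

```bash
python3 tilt.py
```

```text
9.925 [450.7 102.  104.3] [ 0.9 -1.9  6.1] [-0.53 -0.64 -0.13] 81.38384295138593
300 [(118, -5), (119, -8), (120, -7), (122, 4), (220, 9), (221, 12), (222, 9)]
316 [(118, -5), (119, -9), (120, -7), (201, 8), (202, 9), (203, 7), (221, 5)]
330 [(118, -6), (119, -10), (120, -8), (123, 5), (220, 8), (221, 14), (222, 13)]
390 [(142, -18), (143, -17), (147, -13), (168, 16), (169, 25), (170, 26), (171, 19)]
250 [(5, 18), (6, 21), (7, 16), (142, -15), (143, -19), (144, -11), (146, 13)]
```

Call:
{"method": "carry_out", "body": {
  "commands": [
    [[-2,0.4,-3],0,0.7],
    [[-3,0.5,-5],0,0.7],
    [[-4,0.7,-7],0,0.7],
    [[-5,0.9,-9],0,0.7],
    [[-5,0.9,-9],0,0.7]
  ]
}}

```text
t: 10.6
eef_pos: [444.1, 103.4, 94.6]
orientation: [0.293, 3.125, 0.002]
ft_force: [-0.7, 0.1, 4.9]
finger_gap: 81.3
finger_force: 47.7
```

```bash
python3 tilt.py
```

```text
10.6 [444.1 103.4  94.6] [-0.7  0.1  4.9] [-0.08 -0.26 -0.01] 81.27272869640943
300 [(2, 12), (3, 19), (4, 21), (5, 15), (139, -7), (218, 9), (219, 8)]
316 [(0, 8), (1, 17), (2, 11), (139, -7), (140, -7), (216, 8), (217, 8)]
330 [(139, -8), (140, -8), (214, -5), (215, -9), (216, -7), (218, 7), (219, 9)]
390 [(154, -20), (155, -25), (156, -17), (168, -16), (184, 18), (185, 18), (186, 14)]
250 [(13, 16), (14, 21), (15, 18), (154, -16), (155, -22), (156, -16), (159, 18)]
```

The tilt is about 27°. I'll lift clear and work out the tilt and any slip in the hand from the tab and plate-edge rows.

Call:
{"method": "carry_out", "body": {
  "commands": [
    [[0,0,10],0,0.7],
    [[0,0,25],0,0.7],
    [[0,0,38],0,0.7],
    [[0,0,38],0,0.7],
    [[0,0,38],0,0.7]
  ],
  "grip_force": 20
}}

```text
t: 11.28
eef_pos: [442.2, 103.1, 130.9]
orientation: [-0.293, -3.127, 0.0]
ft_force: [0.1, -0.5, -3.7]
finger_gap: 81.0
finger_force: 46.6
```

```bash
python3 tilt.py
python3 - <<'E'
from h import *
c=vision.camera("wrist");E=np.linalg.inv(c["hand_eye"])
cv2.imwrite("pics/w7.png",c["image"][:,:,::-1])
def P(q,x,y,z):
    a=q[0];X=x*np.cos(a)-(z-38)*np.sin(a); Z=x*np.sin(a)+(z-38)*np.cos(a)
    return proj(c,[-X+q[2],y+q[3],q[1]-Z],E)[0]
print(P([np.radians(27),-22.6,0,0],-45,50,8),P([np.radians(27),-22.6,0,0],0,50,8))
g=cv2.GaussianBlur(cv2.cvtColor(c["image"],cv2.COLOR_RGB2GRAY),(3,3),0).astype(int)
for row in (150,160,170):
    d=np.diff(g[row,240:400]);i=np.argsort(-abs(d))[:8];print(row,sorted((int(k)+240,int(d[k])) for k in i))
for row in (195,):
    d=np.diff(g[row,140:500]);i=np.argsort(-abs(d))[:12];print(row,sorted((int(k)+140,int(d[k])) for k in i))
E
```

```text
11.275 [442.2 103.1 130.9] [ 0.1 -0.5 -3.7] [ 0.05  0.02 -0.  ] 80.96623777527819
300 [(17, -7), (19, 11), (20, 25), (21, 30), (22, 23), (23, 12), (138, -8)]
316 [(16, 17), (17, 29), (18, 29), (19, 19), (20, 9), (138, -7), (216, 10)]
330 [(13, 9), (14, 19), (15, 22), (16, 19), (17, 10), (138, -8), (218, 9)]
390 [(2, 24), (3, 23), (145, -26), (146, -31), (147, -25), (179, 30), (180, 23)]
250 [(30, 20), (31, 30), (32, 27), (33, 16), (150, -20), (151, -21), (154, 17)]
[417.40086746 184.71516321] [423.08661563 278.24504136]
150 [(287, -8), (345, -9), (347, 9), (348, 10), (384, -17), (385, -25), (386, -26), (387, -18)]
160 [(287, 21), (288, 17), (346, -19), (359, 18), (360, 18), (378, -19), (379, -31), (380, -29)]
170 [(274, -23), (275, -15), (287, 14), (360, 15), (376, -18), (377, -32), (378, -32), (379, -17)]
195 [(182, -3), (183, -4), (449, 2), (450, 5), (451, 5), (452, 3), (481, -3), (482, -15), (483, -32), (484, -32), (485, -16), (486, -3)]
```

View pics/w7.png

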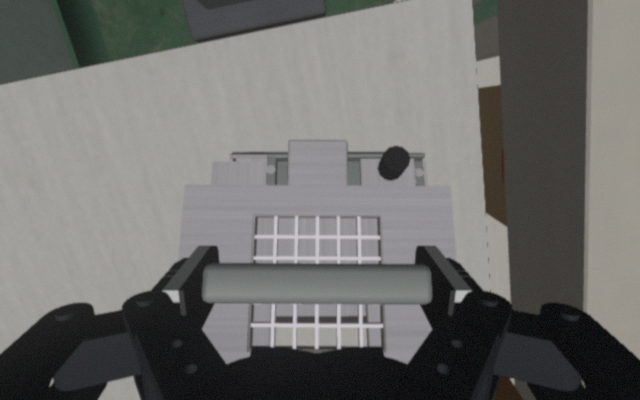

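The wrist view shows the tilted frame held centrally: tab corners at (289,140) and (347,140), plate front corners at (184,184) and (454,185), and bar ends at columns 203 and 431. Next is a fit of the in-hand pose.

```bash
cat > hand.py <<'E'
from h import *
c=vision.camera("wrist");E=np.linalg.inv(c["hand_eye"])
def P(q,x,y,z):
    a=q[0];X=x*np.cos(a)-(z-38)*np.sin(a); Z=x*np.sin(a)+(z-38)*np.cos(a)
    return proj(c,[-X+q[2],y+q[3],q[1]-Z],E)[0]
obs=[((-69,15,8),(347,140)),((-69,-15,8),(289,140)),((-45,65,8),(454,185)),((-45,-65,8),(184,185))]
s=least_squares(lambda q:np.ravel([P(q,*p)-u for p,u in obs]),[.45,-22.6,0,0],x_scale=[.1,10,10,10])
q=s.x
if __name__=="__main__":
    print("tilt",np.degrees(q[0]),"bar in tool z,x,y",q[1:],s.fun.round(2))
    print(P(q,0,41,48),P(q,0,-41,48))
    for xx in (0,3): 
        f=lambda p:np.ravel([P([p[0],p[1],xx,q[3]],*a)-u for a,u in obs]); z=least_squares(f,[.45,-22],x_scale=[.1,10]);print(xx,np.degrees(z.x[0]),z.x[1],z.cost)
E
python3 hand.py
```

```text
tilt 33.977285091547465 bar in tool z,x,y [-29.86736985   6.97416867   1.05710062] [ 1.2   0.11 -0.33  0.16 -0.53 -0.24 -0.3  -0.02]
[443.33311669 271.00916607] [195.4490614  271.15864007]
0 26.6572525405395 -26.288303338690792 4.413084854298039
3 29.883156590762024 -27.953038500722354 2.1928140340563527
```

Call:
{"method": "carry_out", "body": {
  "commands": [
    [[8,-2,5],0,0.7],
    [[16,-4,5],0,0.7],
    [[22,-5,3],0,0.7],
    [[22,-5,3],0,0.7],
    [[22,-5,3],0,0.7]
  ]
}}

```text
t: 12.05
eef_pos: [464.1, 98.1, 133.9]
orientation: [-0.293, -3.127, 0.0]
ft_force: [0.3, 0.6, -4.1]
finger_gap: 81.1
finger_force: 46.4
```

Run:
```python
from h import *
s=r.sense();print(s["t"],s["eef_pos"],s["orientation"],s["ft_force"])
for n in ("top","scene"):
    c=vision.camera(n)
    Rm,t=pose([506.3,90.7,np.radians(-10.5)],np.pi/6,85)
    u=[proj(c,Rm@p+t)[0].round(1).tolist() for p in [(0,50,24),(0,-50,24),(0,0,88)]];print(n,u)
    x,y=map(int,u[2]); cv2.imwrite(f"pics/{n}8.png",cv2.resize(c["image"][y-50:y+50,x-65:x+65,::-1],None,fx=5,fy=5,interpolation=cv2.INTER_CUBIC))
```

```text
12.05 [464.12990736  98.05596011 133.879572  ] [-2.92685647e-01 -3.12694782e+00  3.17399947e-04] [ 0.33973809  0.56587237 -4.05964036]
top [[239.3, 230.6], [274.0, 235.4], [252.0, 241.5]]
scene [[223.5, 224.7], [256.5, 237.7], [230.2, 230.7]]
```

Ten pictures are now used, so from here I go by force and pose, descending along the bed normal.

Call:
{"method": "carry_out", "body": {
  "commands": [
    [[5,-1,-8.7],0,0.7],
    [[10,-1.8,-17.3],0,0.7],
    [[12.3,-2.3,-21.7],0,0.7],
    [[14,-2.6,-24.7],0,0.7],
    [[15.7,-2.9,-27.7],0,0.7],
    [[15.7,-2.9,-27.7],0,0.7]
  ]
}}

```text
t: 12.9
eef_pos: [480.5, 95.3, 106.4]
orientation: [0.293, 3.128, 0.0]
ft_force: [-1.3, 0.1, -3.3]
finger_gap: 80.9
finger_force: 46.6
```

Call:
{"method": "carry_out", "body": {
  "commands": [
    [[1,-0.2,-1.7],0,0.7],
    [[2,-0.4,-3.5],0,0.7],
    [[3,-0.6,-5.2],0,0.7],
    [[4,-0.7,-7],0,0.7],
    [[4,-0.7,-7],0,0.7]
  ]
}}

```text
t: 13.52
eef_pos: [484.8, 94.8, 99.5]
orientation: [0.292, 3.127, 0.001]
ft_force: [2.2, 1.8, -2.8]
finger_gap: 81.3
finger_force: 46.5
```

Call:
{"method": "carry_out", "body": {
  "commands": [
    [[1,-0.2,-1.7],0,0.7],
    [[2,-0.4,-3.5],0,0.7],
    [[3,-0.6,-5.2],0,0.7],
    [[3,-0.6,-5.2],0,0.7],
    [[3,-0.6,-5.2],0,0.7]
  ]
}}

```text
t: 14.15
eef_pos: [487.6, 94.2, 94.3]
orientation: [0.292, 3.127, 0.001]
ft_force: [1.2, 2.2, -3.3]
finger_gap: 81.3
finger_force: 47.1
```

```bash
python3 tilt.py
```

```text
14.15 [487.6  94.2  94.3] [ 1.2  2.2 -3.3] [ 0.61 -0.51  0.13] 81.2594017077703
300 [(73, -13), (74, -14), (79, -15), (80, -13), (124, 19), (125, 20), (126, 13)]
316 [(73, -12), (74, -13), (79, -15), (80, -11), (124, 17), (125, 19), (126, 12)]
330 [(73, -12), (74, -13), (79, -13), (80, -10), (124, 16), (125, 19), (126, 15)]
390 [(72, -9), (73, -14), (74, -14), (80, 10), (81, 15), (82, 12), (150, 7)]
250 [(85, -4), (86, -6), (87, -4), (90, 2), (210, 2), (217, -2), (219, -2)]
```

Nominally 4 mm above home with light forces. Continuing in small steps.

Call:
{"method": "carry_out", "body": {
  "commands": [
    [[0.5,-0.1,-0.9],0,0.7],
    [[1,-0.2,-1.7],0,0.7],
    [[1.5,-0.3,-2.6],0,0.7],
    [[1.5,-0.3,-2.6],0,0.7]
  ]
}}

```text
t: 14.7
eef_pos: [487.7, 94.1, 93.2]
orientation: [-0.292, -3.127, -0.002]
ft_force: [-6.1, 4.4, 13.2]
finger_gap: 81.1
finger_force: 52.0
```

Call:
{"method": "carry_out", "body": {
  "commands": [
    [[0.5,-0.1,-0.9],0,0.7],
    [[1,-0.2,-1.7],0,0.7],
    [[1,-0.2,-1.7],0,0.7]
  ]
}}

```text
t: 15.08
eef_pos: [487.6, 94.1, 92.4]
orientation: [-0.292, -3.126, -0.002]
ft_force: [-9.9, 6.0, 23.2]
finger_gap: 81.1
finger_force: 55.7
```

```bash
cat > chk.py <<'E'
from h import *
s=r.sense();c=vision.camera("wrist");E=wristE(c,s);print(s["eef_pos"],s["ft_force"])
Rm,t=pose([506.3,90.7,np.radians(-10.5)],np.pi/6,85)
for dz in (0,2,4):
    print(dz,[proj(c,Rm@np.add(p,(0,0,dz))+t,E)[0].round(1).tolist() for p in [(-69,15,8),(-69,-15,8),(-45,65,8),(-45,-65,8),(-45,35,8),(7,0,48),(-7,0,48)]])
print("bed ref: right low corner, left, tongue corners",[proj(c,Rm@p+t,E)[0].round(1).tolist() for p in [(-105,-75,0),(-64,24,14.5),(-105,0,16),(-102,0,16),(-92,42,40.5)]])
g=cv2.GaussianBlur(cv2.cvtColor(c["image"],cv2.COLOR_RGB2GRAY),(3,3),0).astype(int)
def pk(v,o,n=8):
    d=np.diff(v);i=[k for k in range(1,len(d)-1) if abs(d[k])>=abs(d[k-1]) and abs(d[k])>=abs(d[k+1]) and abs(d[k])>4];print(sorted((k+o,int(d[k])) for k in sorted(i,key=lambda k:-abs(d[k]))[:n]))
for col in (295,316,335,240,260,380,400): print("col",col,end=" ");pk(g[40:290,col],40)
for row in (150,155,160,165): print("row",row,end=" ");pk(g[row,230:400],230)
for row in (200,): print("row",row,end=" ");pk(g[row,100:540],100)
cv2.imwrite("pics/chk.png",c["image"][:,:,::-1])
E
python3 chk.py
```

```text
[487.61958745  94.12264174  92.44242793] [-9.88289412  5.97733062 23.22411589]
0 [[345.5, 145.1], [286.7, 145.3], [448.2, 190.0], [184.4, 191.1], [387.3, 190.3], [316.5, 306.1], [316.3, 264.4]]
2 [[345.8, 143.5], [286.4, 143.8], [449.7, 188.9], [182.8, 190.0], [388.1, 189.2], [316.5, 306.4], [316.3, 264.1]]
4 [[346.1, 141.9], [286.0, 142.2], [451.2, 187.8], [181.3, 188.9], [388.9, 188.1], [316.4, 306.8], [316.3, 263.8]]
bed ref: right low corner, left, tongue corners [[181.9, 91.4], [365.2, 149.3], [315.8, 74.0], [315.8, 79.1], [411.9, 66.6]]
col 295 [(74, -17), (77, 7), (79, -17), (86, 10), (87, 10), (118, -11), (125, 21), (262, -42)]
col 316 [(74, -16), (79, -17), (86, 8), (118, -11), (125, 22), (141, -9), (218, 12), (262, -43)]
col 335 [(74, -17), (79, -17), (118, -11), (125, 21), (236, 17), (240, -17), (257, 18), (262, -41)]
col 240 [(87, -9), (262, -28), (266, 7), (267, 7)]
col 260 [(74, -15), (87, 11), (96, -11), (125, 21), (236, 24), (240, -26), (257, 30), (261, -43)]
col 380 [(74, -16), (78, -10), (79, -10), (81, 18), (236, 13), (240, -16), (258, 26), (262, -36)]
col 400 [(74, -24), (100, 21), (148, -9), (151, 11), (262, -25), (263, -25), (266, 7), (267, 7)]
row 150 [(287, -11), (289, 7), (344, -6), (347, 7), (348, 7), (373, -12), (376, 5)]
row 155 [(287, -8), (289, 5), (290, 5), (344, -6), (347, 7)]
row 160 [(287, -8), (289, 6), (345, -8), (348, 8)]
row 165 [(287, -7), (345, -8), (347, 8), (348, 8)]
row 200 [(174, -5), (465, 6), (520, -34)]
```

Contact force lies along the bed normal, but the tab end (row 141, versus 145 expected) is still about 4 mm high. The fingertips are probably on the pin tips because the bar slid deeper into the pads. I'll ease the pressure and loosen the grip gradually so the frame settles without a drop.

Call:
{"method": "carry_out", "body": {
  "commands": [
    [[-0.6,0.1,1],0,0.7],
    [[-1,0.2,1.7],0,0.93],
    [[-1,0.2,1.7],0,0.94],
    [[-1,0.2,1.7],0,0.94]
  ],
  "grip_force": 20
}}

```text
t: 15.62
eef_pos: [487.7, 94.1, 92.9]
orientation: [-0.292, -3.127, -0.001]
ft_force: [-3.4, 5.1, 10.5]
finger_gap: 81.4
finger_force: 52.8
```

```bash
python3 chk.py | egrep "^\[|col (295|316|335)"; python3 -c "
from h import *;s=r.sense();print(s['finger_gap'],s['finger_force'],s['moment'])"
```

```text
[487.70067282  94.09740465  92.88796166] [-3.42791146  5.05269305 10.48010299]
col 295 [(74, -16), (79, -19), (86, 9), (118, -12), (125, 21), (143, 7), (217, 10), (262, -41)]
col 316 [(73, -17), (79, -18), (86, 8), (118, -12), (125, 22), (140, -8), (217, 11), (262, -40)]
col 335 [(73, -16), (74, -16), (79, -16), (125, 21), (235, 16), (239, -15), (257, 18), (262, -33)]
81.38523962787588 52.75414829069632 [0.48178424 0.5115642  0.05997443]
```

Call:
{"method": "carry_out", "body": {
  "commands": [
    [[-0.3,0,0.5],0,0.95],
    [[-0.3,0,0.5],0,0.95]
  ]
}}

```text
t: 15.92
eef_pos: [487.8, 94.1, 93.0]
orientation: [-0.292, -3.127, -0.001]
ft_force: [-2.6, 4.6, 6.9]
finger_gap: 81.0
finger_force: 47.7
```

Call:
{"method": "carry_out", "body": {
  "commands": [
    [[0,0,0],0,0.955],
    [[0,0,0],0,0.955]
  ]
}}

```text
t: 16.18
eef_pos: [487.8, 94.1, 92.9]
orientation: [-0.292, -3.127, -0.001]
ft_force: [-1.6, 5.2, 6.1]
finger_gap: 81.5
finger_force: 26.5
```

Call:
{"method": "carry_out", "body": {
  "commands": [
    [[0,0,0],0,0.96],
    [[0,0,0],0,0.96]
  ]
}}

```text
t: 16.42
eef_pos: [487.8, 94.0, 92.9]
orientation: [-0.293, -3.127, -0.001]
ft_force: [-1.5, 6.1, 5.7]
finger_gap: 82.1
finger_force: 6.6
```

```bash
python3 chk.py | egrep "^\[|^0|col (295|316|335)|row (155|160)"
```

```text
[487.76767714  94.01510165  92.85112203] [-1.52851994  6.07856413  5.74641152]
0 [[345.6, 144.6], [286.9, 144.8], [448.1, 189.4], [184.8, 190.5], [387.3, 189.7], [316.6, 305.1], [316.5, 263.6]]
col 295 [(73, -16), (74, -16), (76, 7), (79, -18), (86, 10), (118, -12), (125, 21), (263, -41)]
col 316 [(74, -16), (79, -17), (86, 10), (118, -11), (125, 22), (140, -8), (217, 11), (263, -40)]
col 335 [(73, -17), (74, -17), (79, -16), (125, 22), (236, 17), (240, -17), (257, 17), (262, -32)]
row 155 [(287, -9), (289, 7), (345, -9), (347, 8), (348, 8)]
row 160 [(287, -5), (345, -8), (348, 8)]
```

Call:
{"method": "carry_out", "body": {
  "commands": [
    [[0,0,0],0,0.963],
    [[0,0,0],0,0.963]
  ]
}}

```text
t: 16.73
eef_pos: [487.8, 94.0, 92.9]
orientation: [-0.293, -3.127, -0.001]
ft_force: [-1.8, 4.7, 6.7]
finger_gap: 82.1
finger_force: 5.0
```

```bash
python3 chk.py | egrep "^\[|^0|col (295|316|335)|row (155|160)"
```

```text
[487.79063209  93.96412115  92.85043724] [-1.79166964  4.68972177  6.67478064]
0 [[345.7, 144.5], [287.0, 144.7], [448.2, 189.3], [184.9, 190.5], [387.4, 189.6], [316.8, 305.0], [316.6, 263.5]]
col 295 [(74, -17), (76, 7), (79, -18), (86, 9), (118, -12), (125, 21), (142, -8), (259, -44)]
col 316 [(73, -16), (79, -17), (86, 10), (118, -12), (125, 21), (142, -8), (217, 11), (259, -44)]
col 335 [(73, -17), (74, -17), (79, -16), (125, 23), (235, 18), (239, -17), (256, 15), (259, -42)]
row 155 [(287, -8), (289, 6), (344, -9), (347, 9)]
row 160 [(287, -7), (289, 5), (344, -9), (347, 8)]
```

The tab end is now at row 142 and the bar front at 259. That matches flush with about 1.7 mm of down-slope play in the holes. I'll finish opening in small steps.

Call:
{"method": "carry_out", "body": {
  "commands": [
    [[0,0,0],0,0.966],
    [[0,0,0],0,0.97],
    [[0,0,0],0,0.98],
    [[0,0,0],0,1],
    [[0,0,0],0,1]
  ]
}}

```text
t: 17.4
eef_pos: [487.5, 93.3, 92.2]
orientation: [-0.293, -3.126, 0.001]
ft_force: [-2.4, 1.4, 4.9]
finger_gap: 85.4
finger_force: 3.1
```

```bash
sed -i 's/^for dz in.*/for dx,dz in ((0,0),(-2,0),(-2,2),(0,2)):/; s/np.add(p,(0,0,dz))/np.add(p,(dx,0,dz))/; s/print(dz,/print(dx,dz,/' chk.py; python3 chk.py
```

```text
[487.47689979  93.3067975   92.21164651] [-2.41290649  1.43516423  4.92239779]
0 0 [[347.2, 145.0], [288.4, 145.3], [450.2, 190.1], [186.0, 191.2], [389.2, 190.3], [318.7, 306.5], [318.5, 264.8]]
-2 0 [[347.1, 141.4], [288.4, 141.7], [449.8, 186.1], [186.4, 187.3], [388.9, 186.4], [318.6, 300.4], [318.4, 259.0]]
-2 2 [[347.4, 139.8], [288.1, 140.1], [451.3, 185.0], [184.9, 186.1], [389.7, 185.3], [318.6, 300.7], [318.4, 258.6]]
0 2 [[347.5, 143.5], [288.0, 143.8], [451.7, 189.0], [184.5, 190.1], [390.0, 189.2], [318.7, 306.9], [318.5, 264.5]]
bed ref: right low corner, left, tongue corners [[183.4, 91.4], [367.0, 149.3], [317.5, 73.8], [317.5, 79.0], [414.0, 66.4]]
col 295 [(74, -16), (79, -18), (118, -11), (125, 21), (236, 14), (240, -14), (257, 12), (260, -40)]
col 316 [(73, -14), (74, -14), (79, -18), (125, 22), (236, 12), (237, 12), (240, -13), (260, -40)]
col 335 [(74, -16), (79, -17), (125, 22), (217, -12), (236, 18), (240, -17), (257, 16), (260, -39)]
col 240 [(87, -7), (260, -26), (264, 7), (266, 7)]
col 260 [(74, -16), (86, 11), (97, -12), (125, 19), (236, 23), (240, -21), (257, 22), (260, -40)]
col 380 [(74, -18), (78, -11), (81, 18), (217, -12), (236, 30), (240, -28), (257, 31), (260, -38)]
col 400 [(74, -19), (79, -15), (97, 19), (98, 19), (148, -9), (151, 10), (260, -28), (264, 7)]
row 150 [(288, -10), (290, 6), (291, 6), (345, -7), (347, 8), (375, -11)]
row 155 [(288, -11), (290, 6), (291, 6), (345, -6), (348, 6)]
row 160 [(288, -10), (290, 9), (345, -7), (348, 8)]
row 165 [(288, -8), (290, 6), (345, -6), (346, -6), (348, 7)]
row 200 [(176, -6), (467, 7), (522, -35)]
```

Call:
{"method": "carry_out", "body": {
  "commands": [
    [[0,0.4,4],0,1],
    [[0,0.7,10],0,1],
    [[0,0.7,20],0,1],
    [[0,0.7,40],0,1],
    [[0,0.7,60],0,1],
    [[-20,4,90],0,1],
    [[-40,8,100],0,1],
    [[-40,8,100],0,1]
  ]
}}

```text
t: 18.45
eef_pos: [448.3, 101.8, 193.6]
orientation: [0.291, 3.126, 0.001]
ft_force: [1.0, -0.2, -0.6]
finger_gap: 85.5
finger_force: 0.0
```

Run:
```python
from h import *
s=r.sense();c=vision.camera("wrist");E=wristE(c,s);print(s["t"],s["eef_pos"],s["ft_force"])
np.savez("pics/w9.npz",img=c["image"],E=E)
Rm,t=pose([506.3,90.7,np.radians(-10.5)],np.pi/6,85)
pts=[(-69,15,8),(-69,-15,8),(-45,65,8),(-45,-65,8),(7,41,48),(-7,0,48),(7,0,48)]
for dx,dz in ((0,0),(-2,0),(-2,3)): print(dx,dz,[proj(c,Rm@np.add(p,(dx,0,dz))+t,E)[0].round(1).tolist() for p in pts])
print([proj(c,Rm@np.array(p)+t,E)[0].round(1).tolist() for p in [(-92,47,40.5),(-92,42,40.5),(-105,0,16),(-64,24,14.5),(-105,-75,0)]])
g=cv2.GaussianBlur(cv2.cvtColor(c["image"],cv2.COLOR_RGB2GRAY),(3,3),0).astype(int)
m=(c["image"].max(2)<40).astype(np.uint8);m[230:]=0
n,l,st,ce=cv2.connectedComponentsWithStats(m);print([ (st[i].tolist(),ce[i].round(1).tolist()) for i in range(1,n) if st[i,4]>60])
def pk(v,o,n=9):
    d=np.diff(v);i=[k for k in range(1,len(d)-1) if abs(d[k])>=abs(d[k-1]) and abs(d[k])>=abs(d[k+1]) and abs(d[k])>4];print(sorted((k+o,int(d[k])) for k in sorted(i,key=lambda k:-abs(d[k]))[:n]))
for col in (300,316,330,240,390): print("col",col,end=" ");pk(g[40:290,col],40)
for row in (130,140,180,200): print("row",row,end=" ");pk(g[row,150:480],150)
```

```text
18.45 [448.27596788 101.76918781 193.58697102] [ 1.03520443 -0.22325319 -0.60087368]
0 0 [[334.3, 177.6], [297.8, 177.7], [396.9, 205.9], [235.5, 206.5], [378.7, 270.3], [316.1, 249.0], [316.2, 270.5]]
-2 0 [[334.3, 175.3], [297.9, 175.4], [396.7, 203.5], [235.6, 204.0], [378.6, 267.2], [316.1, 245.9], [316.2, 267.4]]
-2 3 [[334.5, 174.2], [297.7, 174.3], [397.6, 202.6], [234.7, 203.2], [379.4, 266.9], [316.1, 245.5], [316.2, 267.2]]
[[378.7, 135.2], [372.0, 135.2], [315.9, 133.1], [346.0, 181.1], [229.9, 141.2]]
[([73, 0, 21, 50, 264], [82.7, 20.0])]
col 300 [(133, -15), (164, 21), (234, 14), (237, -15), (247, -23), (269, 15), (272, 14), (275, -35), (279, 25)]
col 316 [(133, -14), (137, -13), (140, 9), (160, -10), (164, 21), (247, -34), (250, 9), (269, 27), (275, -13)]
col 330 [(133, -16), (137, -13), (140, 10), (160, -9), (164, 21), (247, -33), (250, 10), (269, 26), (275, -14)]
col 240 [(41, 28)]
col 390 [(133, -16), (138, 18), (180, -6), (182, 5), (258, -10)]
row 130 [(369, -28), (370, -28), (385, 27), (460, -35)]
row 140 [(245, -10), (276, -12), (283, -11), (351, 17), (366, -32), (387, 36), (393, -20), (400, 22), (461, -32)]
row 180 [(297, -9), (299, 7), (350, -9), (353, 7), (454, -7), (455, -7), (457, 10), (461, -32), (462, -32)]
row 200 [(228, -6), (297, -8), (299, 6), (408, 6), (471, -20)]
```

The bar edges (rows 247/269) agree with home plus about 1 mm of play. To make sure it is flush, I'll press the bar lightly with closed fingers.

Call:
{"method": "carry_out", "body": {
  "commands": [
    [[15,-3,0],0,0.3],
    [[30,-5,-10],0,0],
    [[36,-6.5,-30],0,0],
    [[36,-6.5,-50],0,0],
    [[36,-6.5,-54],0,0],
    [[36,-6.5,-54],0,0]
  ]
}}

```text
t: 19.25
eef_pos: [484.8, 94.9, 137.5]
orientation: [-0.293, -3.127, 0.001]
ft_force: [-0.4, 0.1, -0.1]
finger_gap: -0.1
finger_force: 0.0
```

Call:
{"method": "carry_out", "body": {
  "commands": [
    [[0,0,-3],0,0],
    [[0,0,-6],0,0],
    [[0,0,-8],0,0],
    [[0,0,-8],0,0]
  ]
}}

```text
t: 19.75
eef_pos: [484.3, 95.2, 130.2]
orientation: [-0.292, -3.128, 0.0]
ft_force: [-0.7, 0.2, 0.1]
finger_gap: 0.2
finger_force: 0.0
```

Call:
{"method": "carry_out", "body": {
  "commands": [
    [[0,0,-1],0,0],
    [[0,0,-2],0,0],
    [[0,0,-3],0,0],
    [[0,0,-3],0,0]
  ]
}}

```text
t: 20.25
eef_pos: [484.7, 95.3, 128.9]
orientation: [0.292, 3.126, 0.001]
ft_force: [-4.0, -1.0, 11.9]
finger_gap: -0.1
finger_force: 6.0
```

Contact came at z ≈ 129, where a flush bar should be, so the frame is seated. The knob is centred at column 377, so the bolt reads about 1 mm. I'll move to the knob's left side.

Call:
{"method": "carry_out", "body": {
  "commands": [
    [[0,0,20],0,0],
    [[-5,5,50],0,0],
    [[-25,35,55],0,0],
    [[-45,70,40],0,0],
    [[-56,86,10],0,0],
    [[-56,86,-20],0,0],
    [[-56,86,-20],0,0]
  ]
}}

```text
t: 21.12
eef_pos: [426.2, 180.5, 105.5]
orientation: [-0.291, -3.124, 0.004]
ft_force: [0.5, 0.6, 0.7]
finger_gap: -0.1
finger_force: 0.0
```

Run:
```python
from h import *
s=r.sense();c=vision.camera("wrist");E=wristE(c,s);print(s["t"],s["eef_pos"],s["orientation"])
Rm,t=pose([506.3,90.7,np.radians(-10.5)],np.pi/6,85)
m=(c["image"].max(2)<45).astype(np.uint8)
n,l,st,ce=cv2.connectedComponentsWithStats(m);print([ (st[i].tolist(),ce[i].round(1).tolist()) for i in range(1,n) if st[i,4]>60])
print([proj(c,Rm@np.array(p)+t,E)[0].round(1).tolist() for p in [(-92,47,40.5),(-92,42,40.5),(-92,47,20.5)]])
print(Rm.T@(s["eef_pos"]-t))
```

```text
21.125 [426.22818685 180.5360442  105.45607406] [-0.29120302 -3.1237229   0.00372889]
[([21, 0, 39, 90, 942], [39.8, 36.4]), ([268, 219, 16, 20, 125], [276.9, 229.6]), ([313, 236, 8, 36, 250], [316.6, 254.9]), ([285, 247, 14, 9, 105], [292.1, 251.3]), ([335, 247, 14, 9, 106], [341.0, 251.5]), ([0, 262, 638, 138, 44890], [319.4, 351.7])]
[[266.2, 221.7], [256.8, 221.7], [271.2, 227.8]]
[-72.13298975  73.73980239  65.26664078]
```

Call:
{"method": "carry_out", "body": {
  "commands": [
    [[1,0,-15],0,0],
    [[1,0,-30],0,0],
    [[1,0,-43],0,0],
    [[1,0,-43],0,0]
  ]
}}

```text
t: 21.68
eef_pos: [429.4, 180.9, 64.1]
orientation: [-0.293, -3.127, 0.001]
ft_force: [0.5, -0.7, 0.5]
finger_gap: 0.3
finger_force: 0.0
```

Call:
{"method": "carry_out", "body": {
  "commands": [
    [[-0.9,-4.9,0],0,0],
    [[-1.8,-9.8,0],0,0],
    [[-2.7,-14.8,0],0,0],
    [[-3.6,-19.7,0],0,0],
    [[-4.6,-24.6,0],0,0],
    [[-5.5,-29.5,0],0,0],
    [[-5.5,-29.5,0],0,0]
  ]
}}

```text
t: 22.55
eef_pos: [423.9, 151.1, 64.2]
orientation: [0.294, 3.128, -0.001]
ft_force: [-0.3, 0.8, 0.5]
finger_gap: -0.1
finger_force: 0.4
```

```bash
cat > knob.py <<'E'
from h import *
s=r.sense();c=vision.camera("wrist");E=wristE(c,s);cv2.imwrite("pics/k.png",c["image"][:,:,::-1])
Rm,t=pose([506.3,90.7,np.radians(-10.5)],np.pi/6,85)
print(s["t"],s["ft_force"].round(1),"tcp in bed",(Rm.T@(s["eef_pos"]-t)).round(1))
m=(c["image"].max(2)<45).astype(np.uint8)
n,l,st,ce=cv2.connectedComponentsWithStats(m);print([ (st[i].tolist(),ce[i].round(1).tolist()) for i in range(1,n) if st[i,4]>60])
print({y:proj(c,Rm@np.array((-92,y,40.5))+t,E)[0].round(1).tolist() for y in (47,27,7)})
E
python3 knob.py
```

```text
22.55 [-0.3  0.8  0.5] tcp in bed [-90.1  44.4  28. ]
[([19, 0, 34, 81, 678], [35.7, 31.0]), ([313, 236, 8, 36, 253], [316.6, 254.6]), ([0, 238, 638, 162, 43181], [321.6, 350.9]), ([335, 247, 15, 9, 106], [341.1, 251.1])]
{47: [322.5, 248.5], 27: [274.1, 248.7], 7: [225.7, 248.9]}
```

Run:
```python
import cv2,numpy as np
g=cv2.imread("pics/k.png").max(2)
for r in (236,240,244,248,252,256): 
    x=np.where(g[r,150:420]<50)[0]+150; s=np.split(x,np.where(np.diff(x)>1)[0]+1); print(r,[(int(a[0]),int(a[-1])) for a in s if len(a)>2])
```

```text
236 [(259, 280), (314, 319)]
240 [(254, 256), (260, 284), (314, 319)]
244 [(252, 286), (313, 320)]
248 [(251, 260), (262, 299), (314, 320), (335, 345)]
252 [(252, 277), (279, 298), (313, 320), (335, 348)]
256 [(253, 265), (267, 283), (313, 320)]
```

The knob is at columns 251–287, bed y ≈ 25, so the bolt is moving (about 22 mm). I'll push it on to its stop.

Call:
{"method": "carry_out", "body": {
  "commands": [
    [[-1,-5,0],0,0],
    [[-2,-10,0],0,0],
    [[-3,-14,0],0,0],
    [[-3.3,-17,0],0,0],
    [[-3.7,-20,0],0,0],
    [[-3.7,-20,0],0,0]
  ]
}}

```text
t: 23.35
eef_pos: [420.9, 135.2, 64.4]
orientation: [-0.291, -3.128, -0.014]
ft_force: [0.9, 11.9, -2.3]
finger_gap: -0.2
finger_force: 5.1
```

```bash
python3 knob.py
```

```text
23.35 [ 0.9 11.9 -2.3] tcp in bed [-90.   28.2  28.3]
[([21, 0, 37, 81, 913], [39.6, 33.7]), ([254, 231, 46, 33, 738], [274.7, 248.4]), ([313, 236, 8, 36, 259], [316.6, 254.5]), ([335, 247, 15, 9, 116], [341.2, 251.4]), ([0, 262, 638, 138, 44386], [321.3, 351.5])]
{47: [361.9, 248.0], 27: [313.7, 248.4], 7: [265.3, 248.7]}
```

Call:
{"method": "carry_out", "body": {
  "commands": [
    [[-0.5,-3,0],0,0],
    [[-1,-5,0],0,0],
    [[-1,-5,0],0,0]
  ]
}}

```text
t: 23.78
eef_pos: [420.9, 134.4, 64.9]
orientation: [-0.288, -3.128, -0.029]
ft_force: [0.5, 22.8, -4.3]
finger_gap: -0.2
finger_force: 9.7
```

```bash
python3 knob.py;  python3 - <<'E'
import cv2,numpy as np
g=cv2.imread("pics/k.png").max(2)
for r in (234,238,240,244,248,252,256): 
    x=np.where(g[r,150:420]<50)[0]+150; s=np.split(x,np.where(np.diff(x)>1)[0]+1); print(r,[(int(a[0]),int(a[-1])) for a in s if len(a)>2])
E
```

```text
23.775 [ 0.5 22.8 -4.3] tcp in bed [-89.7  27.4  28.5]
[([17, 0, 39, 85, 943], [35.8, 35.0]), ([0, 230, 638, 170, 45002], [320.7, 349.7]), ([313, 236, 8, 36, 259], [316.6, 254.7]), ([335, 247, 15, 9, 117], [341.3, 251.3])]
{47: [363.9, 247.1], 27: [315.8, 247.5], 7: [267.5, 247.9]}
234 [(262, 283)]
238 [(259, 287), (314, 320)]
240 [(258, 288), (314, 320)]
244 [(256, 290), (314, 320)]
248 [(256, 299), (313, 320), (334, 345)]
252 [(256, 299), (313, 320), (335, 349)]
256 [(258, 290), (313, 320), (336, 338)]
```

The knob is now against something hard (23 N for under 1 mm of movement). I'll release the pressure, back off and check the tongue against the stop.

Call:
{"method": "carry_out", "body": {
  "commands": [
    [[1.5,8,0],0,0],
    [[4,20,0],0,0],
    [[5,28,10],0,0],
    [[4,28,50],0,0],
    [[0,10,95],0,0],
    [[0,-20,130],0,0],
    [[0,-33,140],0,0],
    [[0,-33,140],0,0]
  ]
}}

```text
t: 24.82
eef_pos: [419.4, 93.2, 204.5]
orientation: [0.295, 3.127, 0.001]
ft_force: [-0.2, 0.5, -0.2]
finger_gap: 0.2
finger_force: 0.0
```

Run:
```python
from h import *
Rm,t=pose([506.3,90.7,np.radians(-10.5)],np.pi/6,85)
c=vision.camera("wrist")
d=np.load("pics/w5.npz")
def tobed(E,uv,z): # ray to bed plane height z -> bed coords
    v=np.array([(uv[0]-c["cx"])/c["fx"],-(uv[1]-c["cy"])/c["fy"],-1]);o=Rm.T@(-E[:3,:3].T@E[:3,3]-t);v=Rm.T@E[:3,:3].T@v
    return (o+v*(z-o[2])/v[2]).round(1)
print("start tongue corners",tobed(d["E"],(554,111),14.5),tobed(d["E"],(594,111),14.5),"stop top",[tobed(d["E"],u,17) for u in ((474.5,99),(485,71))])
s=r.sense();c=vision.camera("wrist");E=wristE(c,s);print(s["t"],s["eef_pos"],s["orientation"],s["ft_force"])
im=c["image"];cv2.imwrite("pics/w10.png",im[:,:,::-1]);g=cv2.GaussianBlur(cv2.cvtColor(im,cv2.COLOR_RGB2GRAY),(3,3),0).astype(int)
# profile along y at bed x=-70, z=14.5
for x in (-70,-76,-84):
    ys=np.arange(-60,66,.5);uv=proj(c,np.array([Rm@(x,y,14.5)+t for y in ys]),E)
    v=cv2.remap(g.astype(np.float32),uv[:,0].astype(np.float32)[None],uv[:,1].astype(np.float32)[None],1)[0]
    q=np.diff(v);k=[i for i in range(1,len(q)-1) if abs(q[i])>=abs(q[i-1]) and abs(q[i])>abs(q[i+1]) and abs(q[i])>2.5];print(x,[(ys[i].item(),round(float(q[i]),1)) for i in k], uv[[0,-1]].round(0).tolist())
m=(im.max(2)<45).astype(np.uint8);m[:40]=0
n,l,st,ce=cv2.connectedComponentsWithStats(m)
print([(st[i].tolist(),[tobed(E,u,40.5) for u in ((st[i,0],ce[i,1]),(st[i,0]+st[i,2]-1,ce[i,1]))]) for i in range(1,n) if 60<st[i,4]<3000])
```

```text
start tongue corners [-63.4  27.7  14.5] [-63.   62.3  14.5] stop top [array([-74.6, -41.1,  17. ]), array([-102.3,  -28.3,   17. ])]
24.875 [418.82869162  93.5519087  203.6181678 ] [-2.93975942e-01 -3.12696161e+00 -1.13349518e-04] [-0.719821   -0.00133579 -0.79305474]
-70 [(-14.5, -3.0), (-10.0, -3.5), (-8.5, 5.7), (25.0, -3.4)] [[262.0, 204.0], [409.0, 203.0]]
-76 [(-11.0, -4.6), (-10.0, -4.8), (-8.5, 5.3), (25.0, -3.9), (27.5, 3.6)] [[262.0, 197.0], [408.0, 196.0]]
-84 [(-32.5, -11.1), (-25.5, 5.0), (-9.0, 8.9), (26.5, -7.5)] [[262.0, 188.0], [408.0, 187.0]]
[([91, 40, 17, 34, 158], [array([-199.5, -210.6,   40.5]), array([-199.4, -196.5,   40.5])]), ([313, 236, 8, 36, 241], [array([-24.4, -16. ,  40.5]), array([-24.3, -10.8,  40.5])]), ([285, 247, 14, 9, 90], [array([-27.2, -37. ,  40.5]), array([-27.1, -27.3,  40.5])]), ([335, 247, 14, 9, 102], [array([-27.1,   0.5,  40.5]), array([-27.1,  10.2,  40.5])])]
```

The tongue now spans bed y ≈ -10 to 26, against -11 to 25 at home. The view carries a bias of about +1 mm (the fixed stop reads that much high too), so the bolt is at its stop and the tab is covered. The arm is clear, so I'm handing in.

```bash
python3 -c "
from plant import r
print(r.finish_job())"
```

```text
the job is handed in; nothing more can be done
None
```

I handed the job in at about 25 s. By camera and contact force, the frame lies flush on both pins and the bolt is pushed to its stop over the tab. The frame settled its last few millimetres as I loosened the grip in small steps, because the fingers were resting on the pins. I kept clear of the timer, tape roll and seasoning box.

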